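# Seat a forming insert and set its clamp screw

## Robot

A 6-joint arm with a two-finger parallel gripper is mounted at the origin on the work surface. World frame = base frame: x ahead of the robot, y to its left, z up, the work surface at z = 0. Lengths are in m, angles in degrees, forces in N, time in s.
With the tool pointing down it reaches from about 0.35 to 0.875 m from the base axis. Payload 4.2 kg.
Tool frame: the origin (TCP) lies where the fingers leave the gripper's body, on its centre line; the fingertips stand 70 mm ahead of it and the grasp point (between the pads) lies 51 mm ahead of it; z points along the fingers, y is the direction in which the jaws open and shut (so a half turn about z gives the same grasp; the last joint's range is limited). The gripper opens to 87 mm and grips with 3 to 60 N. Pads are 19 mm wide; open, the fingers measure 117 mm over their backs; the gripper's body (75 mm by 190 mm) begins 51 mm behind the grasp point.
Start: joints at [-59.725, 22.042, 0.453, 0, -68.411, -14.817], TCP at [0.167, -0.602, 0.292] pointing down, gripper open.
Joint ranges: [-179.83, 179.83], [-69.29, 118.12], [-61.27, 80.66], [-181.25, 117.63], [-171.15, -9.14], [-177.46, 177.46]. Speed limits (degrees/s): [159.86, 159.86, 180, 180, 180, 180].

## Interface

Orientations are given as a 3x3 rotation matrix whose columns are the frame's x, y, z axes.
In Python, from station import sense, capture, camera_model, finish_job gives the robot as it stands.
- The arm moves only by the shell command python3 -m inch 'ROWS'. ROWS is JSON, a list of rows, each an object with "hand": the closure, from 0 (fully open) to 1 (shut); "slide": the shift along the world's x, y, z in cm, a list of three; "yaw": the turn about the world's z in rad. A call has 1 to 10 rows; each row is the pose to reach, as a shift and turn from the pose commanded when the call began; what a row does not reach only later rows make up. A row lasts 1/8 s, in which the tool goes at most 62.5 mm and 10.7 degrees, less where a joint would pass 70% of its speed; a pose out of reach is approached as far as the arm can. A call with a gripper value outside its range is refused whole. The fingers move at their own pace and stop on an object; the grip force is fixed at half the most. Time passes only in rows, so rows that repeat a pose let the fingers close. It gives the time, the measured TCP pose, the force and the opening at its end, in the units of the state.
- sense(): the state, without advancing time (a new reading comes with each control period).
- capture(name): name is "scene" or "top"; returns the picture (384x512x3 uint8, blue, green, red); there is no depth.
- camera_model(name): a dict with "mtx" (3x3 intrinsics, pixels), "xyz" and "orientation" of the camera in the world. Camera axes: x right, y up, looking along -z (the intrinsics and any distortion apply to the point x, -y, -z); pixel columns grow to the right and rows downward; lengths in m; the calibration is good to about 2 mm. A picture is of the moment at which its call begins. camera_model takes no time and is no camera call.
- finish_job(): hands the job in, once; it reports no verdict.
The state is a dict: "time_s": time; "joints": joint angles; "joint_velocities": joint speeds; "effort": joint torques, N m; "tcp_pos": TCP position; "ee_rot": TCP orientation; "wrist_force": force on the tool from outside, world axes, zero at the start; "moment": the same for the moment, N m; "gripper_width": opening from 0.0 (shut) to 1.0 (fully open).
Only numpy, scipy, OpenCV 4.12 (cv2) and the standard library are available. Lean on these libraries where they do the work, as an engineer would, in place of code of your own. Each camera call takes 0.05 s, during which the arm holds its last target. There are 200 camera calls.

## Task

On this metalworker's bench, take the steel former with the straight flat-sided rib and press it down into the pocket of the grey clamping fixture until its base is flush with the fixture's top. Then turn the fixture's knurled thumbscrew clockwise (seen from above) until it seats against its stop, and back it off a quarter turn so that the former is held with a little play. Finish with the screw still gripped in the fingers and held still at that setting; leave the other former, the jar and the hammer where they are.

Things in the scene. Friction and masses are not known exactly. Their poses are not given: they have to be found in the camera images.
- rib_former: Loose steel former to load, 0.2 to 0.45 kg: base 50 x 36 x 16 mm tall (lowest 5 mm stepped in to 47 x 33 as a lead-in); centred on it a flat-sided rib 36 mm long, 14 mm thick, from 16 to 44 mm height. Origin at the centre of the underside, x along the 50 mm side and the rib, y across the rib (grip here), z up. Same after a half turn. Stands on the bench; may swap places with the other former.
- fixture: Grey clamping fixture fixed to the bench, place and yaw vary: a block 100 mm (x) by 210 mm (y) by 34 mm tall, origin at the centre of its underside, z up. Pocket in its top at y = -55 mm, thumbscrew at y = +55 mm.
- pocket (a point): Centre of the pocket's floor, 18 mm above the bench; axes as the fixture's, y towards the screw. Open-topped, 16 mm deep, 53 mm wide in x (the former's 50 mm side lies along x). In y from a fixed wall at -18 mm to a steel jaw (top 2 mm below the fixture's top) at +18.5 mm with the screw seated, 1 mm farther per radian unscrewed: at the start the gap is 38 to 40 mm, its middle 1 to 2 mm towards the screw.
- screw_grip (a point): On the vertical axis of the thumbscrew, at the height to grip, 62 mm above the bench. Round knurled steel knob, 36 mm diameter, 30 mm tall, from 8 to 38 mm above the fixture's top, on a 20 mm thick neck. Captive: it turns without rising. The point turns with it; a dark mark on its top lies along the point's +x. May be gripped at any yaw.
- clamp_screw (a joint): Angle of the thumbscrew, rad. Grows when turned clockwise seen from above (tightening) up to a hard stop, seated, at 4.0; starts between 1.0 and 2.0. Friction about 0.06 N m; stays where it is left. It moves the jaw, which may slide the former along the pocket.
- horn_former: Bystander: the other steel former, same base, but with a round horn of 20 mm diameter on top, up to 44 mm height. Origin at the centre of its underside.
- jar: Bystander: closed glass jar 56 mm in diameter, 70 mm tall, origin at the centre of its underside.
- hammer: Bystander: hammer about 240 mm long lying on the bench beyond the fixture.
Mind the look-alikes: they are no part of the job. What is shaped like the rib_former but orange is not meant. Several things have the shape of the fixture; the one meant has the colours described above.

How it is judged:
By the outcome, as a careful person would: the job done as asked, in the order asked, and still so for the second after the job is handed in, while the arm keeps its last pose, push and grip.
It also fails if it takes over 64 s, if anything falls off the work surface, if the arm or the gripper's body presses on something with over 40 N, if the wrist force passes 120 N, or if a joint passes its speed limit or range.

## Working session

There is one attempt and no reset: what is moved stays moved. The work goes in short steps, Python scripts to look and compute and a shell command to move; the robot and the scene stay as the last step left them, time stands still between calls to the robot, and variables do not carry over. Pictures are saved under pics/ and viewed, about 8 in all and at most 12, crops included, and the job is handed in when it is done.

```bash
mkdir -p pics; ls
python3 - <<'E'
from station import *
import cv2,numpy as np
a=capture("scene");b=capture("top")
cv2.imwrite("pics/s0.png",a);cv2.imwrite("pics/t0.png",b)
for n in("scene","top"):print(camera_model(n))
print(sense())
E
```

```text
pics
{'mtx': array([[444.66727401,   0.        , 252.64518145],
       [  0.        , 444.66727401, 191.87784083],
       [  0.        ,   0.        ,   1.        ]]), 'xyz': array([ 0.98684583, -0.64416001,  1.17892993]), 'orientation': array([[ 0.83928872, -0.43838207,  0.32158297],
       [ 0.54367998,  0.67394521, -0.50020989],
       [ 0.00255375,  0.59465874,  0.80397417]])}
{'mtx': array([[367.83590148,   0.        , 261.40482106],
       [  0.        , 367.83590148, 197.51308795],
       [  0.        ,   0.        ,   1.        ]]), 'xyz': array([0.37604637, 0.05175024, 0.9864999 ]), 'orientation': array([[-0.00242428,  0.98239262, -0.18681239],
       [-0.99980422, -0.00604976, -0.01883941],
       [-0.01963787,  0.18673015,  0.98221495]])}
{'time_s': 0.1, 'joints': array([-5.97242158e+01,  2.20865216e+01,  3.87995463e-01, -2.46375035e-02,
       -6.84095102e+01, -1.48191810e+01]), 'joint_velocities': array([ 0.04228306, -0.1773912 ,  0.12263946,  0.10295006,  0.06689985,
        0.0450337 ]), 'effort': array([-8.16942629e-04, -3.91691637e+01,  1.87933677e+01,  4.23183024e+00,
        1.34453183e-02, -7.00923147e-05]), 'tcp_pos': array([ 0.16651383, -0.60200434,  0.2912715 ]), 'ee_rot': array([[-9.63874816e-01, -2.66354973e-01, -6.05326705e-04],
       [-2.66355644e-01,  9.63873084e-01,  1.82996636e-03],
       [ 9.60374762e-05,  1.92509067e-03, -9.99998142e-01]]), 'wrist_force': array([-0.11267861,  0.44383681,  0.11494545]), 'moment': array([-0.01505837,  0.02099392, -0.00126365]), 'gripper_width': 1.0011363921707723}
```

View pics/t0.png

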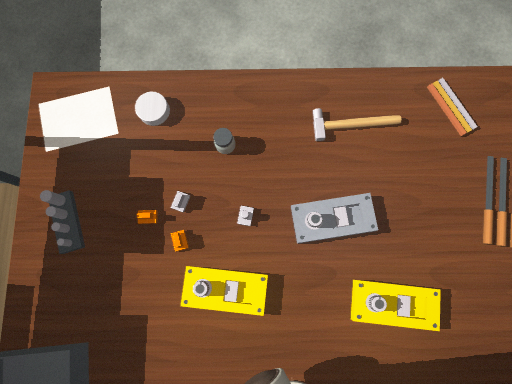

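View pics/s0.png

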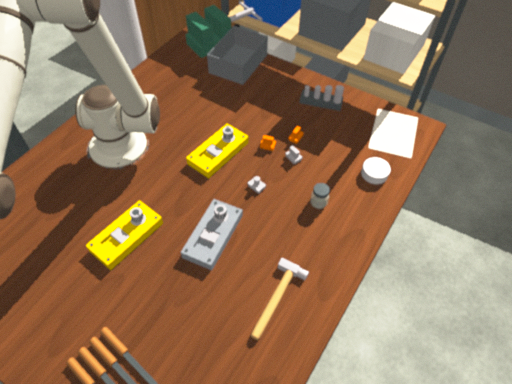

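Top view: grey fixture at (336,218), with its screw at (315,220) and pocket at (345,216). The yellow fixtures at (225,290) and (396,305) are decoys. Former candidates are steel (181,201), steel (246,215), orange (147,216) and orange (180,240); the orange ones are ruled out. A close crop should show which steel one has the rib.

Run:
```python
import cv2,numpy as np
b=cv2.imread("pics/t0.png");a=cv2.imread("pics/s0.png")
R=lambda i,w,h:cv2.resize(i,(w,h),interpolation=cv2.INTER_CUBIC)
A=np.hstack([R(b[185:235,165:215],400,400),R(b[190:240,220:270],400,400)])
B=np.hstack([R(b[185:250,285:385],400,260)[:200*1+60],R(a[140:200,240:310],400,260)])
cv2.imwrite("pics/c0.png",np.vstack([A[:340],B]))
```

```text
(no output)
```

View pics/c0.png

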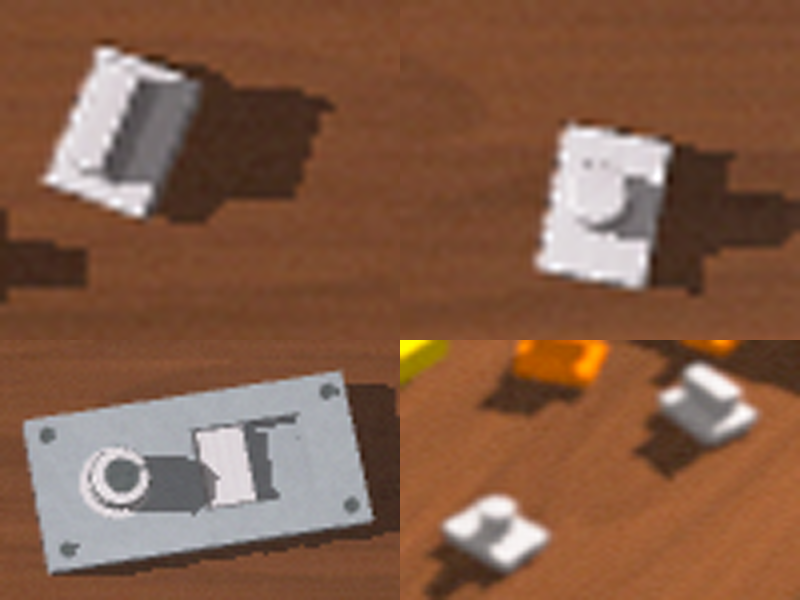

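The crop shows the straight-ribbed former is the steel one at top (181,201), with its rib about 20° from image vertical. The one at (246,215) has the round horn. In the grey fixture the jaw lies between the screw (left) and the pocket's open gap (right).

```bash
cat > h.py <<'E'
from station import *
import cv2,numpy as np
def ray(n,p,z):
    c=camera_model(n);p=np.atleast_2d(p).astype(float)
    d=np.c_[p,np.ones(len(p))]@np.linalg.inv(c["mtx"]).T*[1,-1,-1]
    d=d@c["orientation"].T
    return c["xyz"]+d*((z-c["xyz"][2])/d[:,2])[:,None]
def proj(n,P):
    c=camera_model(n);q=(np.atleast_2d(P)-c["xyz"])@c["orientation"]*[1,-1,-1]@c["mtx"].T
    return q[:,:2]/q[:,2:]
def up(im,x0,y0,x1,y1,k=8):
    return cv2.resize(im[y0:y1,x0:x1],None,fx=k,fy=k,interpolation=cv2.INTER_CUBIC)
def blobs(m,x0,y0,k=8,amin=20):
    o=[]
    for c in cv2.findContours(m.astype(np.uint8),cv2.RETR_LIST,cv2.CHAIN_APPROX_NONE)[0]:
        a=cv2.contourArea(c)
        if a<amin*k*k:continue
        r=cv2.minAreaRect(c);box=(cv2.boxPoints(r)+.5)/k-.5+[x0,y0]
        mm=cv2.moments(c);ce=(np.array([mm['m10']/a,mm['m01']/a])+.5)/k-.5+[x0,y0]
        o.append((a/k/k,ce,box))
    return o
E
python3 - <<'E'
from h import *
np.set_printoptions(precision=4,suppress=True)
for n,f,bx in(("top","t0",(280,185,390,250)),("scene","s0",(175,190,250,275))):
    im=cv2.imread(f"pics/{f}.png")
    I=up(im,*bx);h=cv2.cvtColor(I,cv2.COLOR_BGR2HSV);g=I[:,:,0].astype(int)
    m=(I[:,:,0].astype(int)>I[:,:,2]-3)&(g>110)   # not brown, lit
    print(n,"fixture")
    for a,ce,box in blobs(m,bx[0],bx[1]):
        if a>300:print(a,ce,"\n",box,"\n",ray(n,box,.034)[:,:2],ray(n,ce,.034)[0,:2])
    print("holes")
    for a,ce,box in blobs(g<105,bx[0],bx[1],amin=3):
        if a<40:print(round(a,1),ce,ray(n,ce,.034)[0,:2])
for n,f,bx in(("top","t0",(165,185,200,218)),("scene","s0",(280,143,306,168))):
    im=cv2.imread(f"pics/{f}.png");I=up(im,*bx)
    sat=cv2.cvtColor(I,cv2.COLOR_BGR2HSV)[:,:,1];g=I.min(2).astype(int)
    print(n,"former")
    for t in(100,150,190):
        for a,ce,box in blobs(g>t,bx[0],bx[1]):print(t,round(a),ce,"\n",ray(n,box,.016)[:,:2])
E
```

```text
top fixture
457.3984375 [332.1353 219.1576] 
 [[302.8986 213.8547]
 [344.8258 205.0881]
 [348.9356 224.7436]
 [307.0084 233.5102]] 
 [[ 0.5132 -0.0381]
 [ 0.5357 -0.1481]
 [ 0.4841 -0.1563]
 [ 0.4619 -0.0475]] [ 0.4989 -0.1136]
3061.5 [333.6613 217.6761] 
 [[290.3325 204.8936]
 [371.7904 192.0472]
 [377.7895 230.0872]
 [296.3316 242.9336]] 
 [[ 0.537  -0.0058]
 [ 0.57   -0.2202]
 [ 0.4699 -0.2297]
 [ 0.4378 -0.0195]] [ 0.5027 -0.1177]
holes
3.6 [301.4172 236.9023] [ 0.4532 -0.0329]
3.8 [372.2151 225.8823] [ 0.4809 -0.2161]
6.0 [316.3093 225.7504] [ 0.4819 -0.0721]
4.2 [315.9679 221.1542] [ 0.4938 -0.0716]
9.3 [315.1945 217.9054] [ 0.5023 -0.0698]
3.9 [314.2304 215.6463] [ 0.5083 -0.0675]
4.0 [295.9647 208.3659] [ 0.5277 -0.0204]
5.0 [366.1097 197.382 ] [ 0.5559 -0.2045]
scene fixture
325.5703125 [209.2467 233.9231] 
 [[196.3137 241.0354]
 [209.6038 217.1132]
 [224.3774 225.3208]
 [211.0873 249.2429]] 
 [[ 0.4875 -0.1746]
 [ 0.4705 -0.0849]
 [ 0.5256 -0.0845]
 [ 0.5404 -0.1731]] [ 0.5051 -0.134 ]
2077.4453125 [212.1528 232.9502] 
 [[180.3971 252.9144]
 [214.0202 194.074 ]
 [244.0663 2
[... 456 characters left out ...]
0 247 [179.4574 201.045 ] 
 [[0.5352 0.3173]
 [0.5843 0.3003]
 [0.5699 0.2644]
 [0.5211 0.2817]]
150 131 [177.3264 201.0179] 
 [[0.5356 0.316 ]
 [0.5831 0.3003]
 [0.5701 0.2664]
 [0.5228 0.2824]]
190 105 [177.1281 200.9726] 
 [[0.5359 0.3151]
 [0.5822 0.2998]
 [0.5698 0.2674]
 [0.5236 0.283 ]]
scene former
100 187 [293.635  154.0719] 
 [[0.5179 0.2796]
 [0.5231 0.3354]
 [0.587  0.3089]
 [0.5808 0.2547]]
150 27 [298.1881 157.7008] 
 [[0.5669 0.2685]
 [0.5661 0.3062]
 [0.5825 0.3023]
 [0.5832 0.2649]]
150 41 [294.3301 149.449 ] 
 [[0.5229 0.3114]
 [0.524  0.3315]
 [0.5637 0.317 ]
 [0.5623 0.2972]]
190 30 [294.378  149.3913] 
 [[0.5247 0.3133]
 [0.5257 0.3292]
 [0.5617 0.3158]
 [0.5605 0.3002]]
```

Run:
```python
from h import *
np.set_printoptions(precision=4,suppress=True)
print(ray("scene",[294.378,149.39],.044))
# predicted pixels of the hypotheses, for cross-check
f=np.array([.504,-.1186]);y=np.array([-.1507,.9886]);
for n in("top","scene"):
  print(n,"knob top",proj(n,[*(f+.055*y),.072]),"pocket",proj(n,[*(f-.055*y),.034]))
I=cv2.imread("pics/s0.png");x=cv2.imread("pics/t0.png")
cv2.imwrite("pics/c1.png",np.hstack([up(x,290,195,350,250,7)[:385,:400],up(I,190,195,240,250,7)[:385]]))
```

```text
[[0.5542 0.2913 0.044 ]]
top knob top [[314.923  218.5421]] pocket [[354.8476 213.9129]]
scene knob top [[219.4997 209.1923]] pocket [[203.3676 244.6248]]
```

View pics/c1.png

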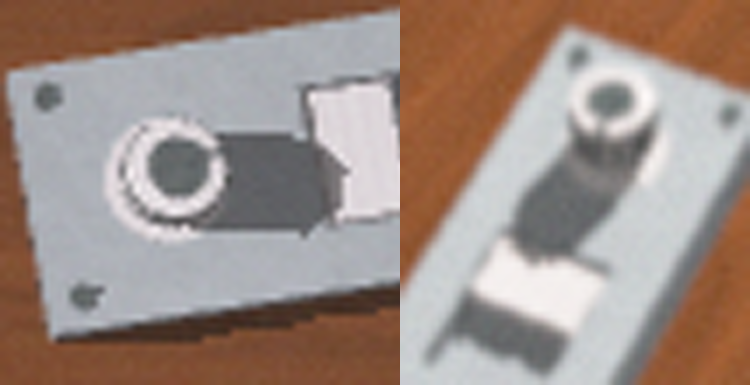

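The knob lands within 1 px of its predicted position in both views, so the fixture pose holds up: centre (0.504,-0.1186), yaw 8.7°. The former is at (0.5535,0.2914), yaw -18.7°. Next I approach above it, turning +146° so joint 6 has room for the screw turn later.

```bash
python3 -m inch '[{"hand":0,"slide":[38.7,89.3,-8],"yaw":2.546},{"hand":0,"slide":[38.7,89.3,-8],"yaw":2.546},{"hand":0,"slide":[38.7,89.3,-8],"yaw":2.546},{"hand":0,"slide":[38.7,89.3,-8],"yaw":2.546},{"hand":0,"slide":[38.7,89.3,-8],"yaw":2.546},{"hand":0,"slide":[38.7,89.3,-8],"yaw":2.546},{"hand":0,"slide":[38.7,89.3,-8],"yaw":2.546},{"hand":0,"slide":[38.7,89.3,-8],"yaw":2.546},{"hand":0,"slide":[38.7,89.3,-8],"yaw":2.546},{"hand":0,"slide":[38.7,89.3,-8],"yaw":2.546}]'; python3 -c "
from h import *;print(sense())"
```

```text
time_s: 1.35
tcp_pos: [0.4145, -0.0287, 0.241]
ee_rot: [[0.549, -0.836, 0.0], [-0.836, -0.549, 0.0], [0.0, -0.0, -1.0]]
wrist_force: [1.2, -1.0, 0.5]
gripper_width: 0.999
{'time_s': 1.35, 'joints': array([ 1.86541159e+01,  4.15523033e+00, -3.15626838e+01,  3.07591050e-03,
       -5.42558653e+01,  1.46206786e+01]), 'joint_velocities': array([59.48653603, 17.33785895, 12.09886979,  0.38479894,  5.58541611,
       25.80530047]), 'effort': array([ -3.40418234, -22.55775869,  15.14019907,   3.38086858,
        -0.13602889,  -0.32026774]), 'tcp_pos': array([ 0.41447448, -0.02874914,  0.24101532]), 'ee_rot': array([[ 5.48681253e-01, -8.36031508e-01,  4.47532051e-04],
       [-8.36031613e-01, -5.48681265e-01,  1.05093608e-04],
       [ 1.57690885e-04, -4.31813835e-04, -9.99999894e-01]]), 'wrist_force': array([ 1.24587851, -0.99903877,  0.503002  ]), 'moment': array([-0.06069332,  0.01849065, -0.01090804]), 'gripper_width': 0.9988356578671861}
```

```bash
python3 -m inch '[{"hand":0,"slide":[0,0,0],"yaw":0},{"hand":0,"slide":[0,0,0],"yaw":0},{"hand":0,"slide":[0,0,0],"yaw":0}]'; python3 -c "
from h import *
s=sense();p=s['tcp_pos'];R=s['ee_rot'];print(p,s['joints'],(np.array([.5535,.2914,.17])-p)*100,'yaw',np.radians(-18.7)-np.arctan2(R[1,0],R[0,0]))"
```

```text
time_s: 1.72
tcp_pos: [0.4137, -0.0318, 0.2409]
ee_rot: [[0.541, -0.841, -0.0], [-0.841, -0.541, -0.0], [-0.0, 0.0, -1.0]]
wrist_force: [-0.2, 0.5, 1.0]
gripper_width: 0.999
[ 0.41370863 -0.03179173  0.24093997] [ 1.82540010e+01  4.12677185e+00 -3.16034799e+01 -6.58787786e-03
 -5.42979961e+01  1.45148909e+01] [13.97913696 32.31917342 -7.09399735] yaw 0.6725618718287203
```

```bash
python3 -m inch '[{"hand":0,"slide":[14.0,32.3,-7.1],"yaw":0.673},{"hand":0,"slide":[14.0,32.3,-7.1],"yaw":0.673},{"hand":0,"slide":[14.0,32.3,-7.1],"yaw":0.673},{"hand":0,"slide":[14.0,32.3,-7.1],"yaw":0.673},{"hand":0,"slide":[14.0,32.3,-7.1],"yaw":0.673},{"hand":0,"slide":[14.0,32.3,-7.1],"yaw":0.673},{"hand":0,"slide":[14.0,32.3,-7.1],"yaw":0.673},{"hand":0,"slide":[14.0,32.3,-7.1],"yaw":0.673},{"hand":0,"slide":[14.0,32.3,-7.1],"yaw":0.673}]'
python3 - <<'E'
from h import *
s=sense();p=s['tcp_pos'];R=s['ee_rot'];print(p,s['joints'],(np.array([.5535,.2914,.089])-p)*100,'yaw',np.radians(-18.7)-np.arctan2(R[1,0],R[0,0]))
E
```

```text
time_s: 2.85
tcp_pos: [0.5543, 0.2905, 0.1706]
ee_rot: [[0.947, -0.32, 0.0], [-0.32, -0.947, 0.0], [0.0, -0.0, -1.0]]
wrist_force: [-0.7, 0.2, -0.3]
gripper_width: 0.999
[0.55427016 0.29046837 0.17064779] [ 4.24516183e+01  2.81236222e+01 -8.45971403e+00 -2.13758786e-03
 -5.34056441e+01  2.88812788e+01] [-0.07701567  0.09316315 -8.1647787 ] yaw -0.0005519178173176709
```

```bash
python3 -m inch '[{"hand":0,"slide":[-0.1,0.1,-4],"yaw":0},{"hand":0,"slide":[-0.1,0.1,-6.5],"yaw":0},{"hand":0,"slide":[-0.1,0.1,-8.1],"yaw":0},{"hand":0,"slide":[-0.1,0.1,-8.1],"yaw":0},{"hand":0,"slide":[-0.1,0.1,-8.1],"yaw":0},{"hand":0,"slide":[-0.1,0.1,-8.1],"yaw":0}]'; python3 -m inch '[{"hand":1,"slide":[0,0,0],"yaw":0},{"hand":1,"slide":[0,0,0],"yaw":0},{"hand":1,"slide":[0,0,0],"yaw":0},{"hand":1,"slide":[0,0,0],"yaw":0},{"hand":1,"slide":[0,0,0],"yaw":0},{"hand":1,"slide":[0,0,0],"yaw":0},{"hand":1,"slide":[0,0,0],"yaw":0},{"hand":1,"slide":[0,0,0],"yaw":0}]'
```

```text
time_s: 3.6
tcp_pos: [0.5538, 0.2936, 0.0903]
ee_rot: [[0.948, -0.318, 0.002], [-0.318, -0.948, 0.002], [0.001, -0.002, -1.0]]
wrist_force: [-0.1, 0.4, 0.0]
gripper_width: 1.0
time_s: 4.6
tcp_pos: [0.5532, 0.293, 0.089]
ee_rot: [[0.948, -0.318, -0.0], [-0.318, -0.948, -0.0], [-0.0, 0.001, -1.0]]
wrist_force: [-0.8, -2.2, 0.0]
gripper_width: 0.171
```

```bash
python3 -m inch '[{"hand":1,"slide":[0,0,3],"yaw":0},{"hand":1,"slide":[0,0,6],"yaw":0},{"hand":1,"slide":[0,0,9],"yaw":0},{"hand":1,"slide":[-0.5,-5,9],"yaw":0.05},{"hand":1,"slide":[-1,-10,9],"yaw":0.1},{"hand":1,"slide":[-1.5,-15,9],"yaw":0.15},{"hand":1,"slide":[-2,-20,9],"yaw":0.2},{"hand":1,"slide":[-2.5,-25,9],"yaw":0.25},{"hand":1,"slide":[-3,-30,9],"yaw":0.3},{"hand":1,"slide":[-3.5,-35,9],"yaw":0.35}]'; python3 -m inch '[{"hand":1,"slide":[-0.3,-5,0],"yaw":0.06},{"hand":1,"slide":[-0.6,-9,0],"yaw":0.128},{"hand":1,"slide":[-0.6,-11.5,0],"yaw":0.128},{"hand":1,"slide":[-0.6,-11.5,0],"yaw":0.128},{"hand":1,"slide":[-0.6,-11.5,0],"yaw":0.128},{"hand":1,"slide":[-0.6,-11.5,0],"yaw":0.128}]'
python3 - <<'E'
from h import *
s=sense();p=s['tcp_pos'];R=s['ee_rot'];print(p,s['joints'],(np.array([.5121,-.1718,.12])-p)*100,'yaw',np.radians(8.67)-np.arctan2(R[1,0],R[0,0]))
E
```

```text
time_s: 5.85
tcp_pos: [0.5174, -0.0584, 0.1786]
ee_rot: [[1.0, 0.028, -0.001], [0.028, -1.0, 0.0], [-0.001, -0.0, -1.0]]
wrist_force: [1.1, -0.9, -1.9]
gripper_width: 0.16
time_s: 6.6
tcp_pos: [0.5123, -0.1709, 0.1789]
ee_rot: [[0.988, 0.155, -0.0], [0.155, -0.988, 0.0], [-0.0, -0.0, -1.0]]
wrist_force: [-0.2, -0.3, -1.8]
gripper_width: 0.161
[ 0.51227042 -0.17092973  0.17893777] [-1.24484305e+00  2.02908662e+01 -2.03487975e+01 -1.26345800e-02
 -4.93806940e+01  1.00160775e+02] [-0.01704239 -0.08702679 -5.89377707] yaw -0.0041487721078589945
```

```bash
python3 -m inch '[{"hand":1,"slide":[0,-0.1,-2.5],"yaw":0},{"hand":1,"slide":[0,-0.1,-4.8],"yaw":0},{"hand":1,"slide":[0,-0.1,-4.8],"yaw":0},{"hand":1,"slide":[0,-0.1,-4.8],"yaw":0}]'
python3 - <<'E'
from h import *
a=capture("scene");b=capture("top");s=sense();print(s['tcp_pos'])
cv2.imwrite("pics/s1.png",a);cv2.imwrite("pics/t1.png",b)
cv2.imwrite("pics/c2.png",np.hstack([up(b,315,180,385,245,6)[:390,:400],up(a,170,210,236,275,6)[:390]]))
E
```

```text
time_s: 7.1
tcp_pos: [0.5131, -0.1724, 0.1319]
ee_rot: [[0.988, 0.155, 0.001], [0.155, -0.988, -0.0], [0.001, 0.001, -1.0]]
wrist_force: [0.1, 0.1, -2.3]
gripper_width: 0.16
[ 0.51311979 -0.17259964  0.13224173]
```

View pics/c2.png

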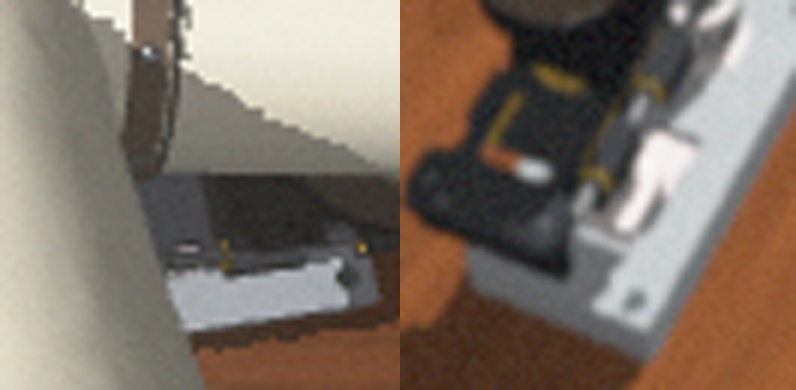

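The gripper hides most of the pocket in both views: the top view shows only the body, and the scene view shows just the former's end near (200,247). I'll go on with gentle, force-guided lowering.

```bash
python3 -m inch '[{"hand":1,"slide":[0,0,-0.5],"yaw":0},{"hand":1,"slide":[0,0,-1.0],"yaw":0},{"hand":1,"slide":[0,0,-1.2],"yaw":0},{"hand":1,"slide":[0,0,-1.2],"yaw":0}]'; python3 -c "
from h import *;s=sense();print(s['moment'],s['wrist_force'],s['tcp_pos'])"
```

```text
time_s: 7.7
tcp_pos: [0.5122, -0.1729, 0.1188]
ee_rot: [[0.988, 0.154, -0.001], [0.154, -0.988, 0.0], [-0.001, -0.0, -1.0]]
wrist_force: [-0.3, 0.0, -3.2]
gripper_width: 0.16
[-0.09159482  0.16269621  0.02769164] [-0.27879292  0.02768503 -3.17458511] [ 0.51217043 -0.17287103  0.11876814]
```

```bash
python3 -m inch '[{"hand":1,"slide":[0,0.06,-0.2],"yaw":0},{"hand":1,"slide":[0,0.06,-0.4],"yaw":0},{"hand":1,"slide":[0,0.06,-0.6],"yaw":0},{"hand":1,"slide":[0,0.06,-0.6],"yaw":0}]'; python3 -c "
from h import *;s=sense();print(s['moment'],s['wrist_force'],s['tcp_pos'])"
```

```text
time_s: 8.2
tcp_pos: [0.5128, -0.1723, 0.1173]
ee_rot: [[0.988, 0.155, 0.002], [0.155, -0.988, -0.001], [0.001, 0.002, -1.0]]
wrist_force: [-7.7, 3.6, 23.2]
gripper_width: 0.158
[ 0.87933024  2.43106357 -0.07703802] [-7.71702091  3.59767133 23.20791803] [ 0.512813   -0.17231137  0.11727985]
```

```bash
python3 -m inch '[{"hand":1,"slide":[0,0,0.5],"yaw":0},{"hand":1,"slide":[0,0,0.5],"yaw":0},{"hand":1,"slide":[0,0,0.5],"yaw":0}]'; python3 -c "
from h import *;s=sense();print(s['moment'],s['wrist_force'],s['tcp_pos'])"
python3 -m inch '[{"hand":1,"slide":[-0.1,-0.015,0],"yaw":0},{"hand":1,"slide":[-0.2,-0.03,0],"yaw":0},{"hand":1,"slide":[-0.2,-0.03,0],"yaw":0},{"hand":1,"slide":[-0.2,-0.03,0],"yaw":0}]'; python3 -c "
from h import *;s=sense();print(s['moment'],s['wrist_force'],s['tcp_pos'])"
python3 -m inch '[{"hand":1,"slide":[0.2,0.03,0],"yaw":0},{"hand":1,"slide":[0.4,0.06,0],"yaw":0},{"hand":1,"slide":[0.4,0.06,0],"yaw":0},{"hand":1,"slide":[0.4,0.06,0],"yaw":0}]'; python3 -c "
from h import *;s=sense();print(s['moment'],s['wrist_force'],s['tcp_pos'])"
```

```text
time_s: 8.57
tcp_pos: [0.5124, -0.1722, 0.1178]
ee_rot: [[0.988, 0.154, -0.0], [0.154, -0.988, -0.0], [-0.0, -0.0, -1.0]]
wrist_force: [-0.3, -0.1, 0.9]
gripper_width: 0.158
[ 0.08950472  0.29232989 -0.01160703] [-0.25541019 -0.14125294  0.86182318] [ 0.51239163 -0.17220623  0.11782292]
time_s: 9.07
tcp_pos: [0.5102, -0.1726, 0.118]
ee_rot: [[0.988, 0.154, -0.0], [0.154, -0.988, -0.0], [-0.0, -0.0, -1.0]]
wrist_force: [-0.2, -0.4, -0.7]
gripper_width: 0.158
[-0.10714657 -0.06151027  0.02810989] [-0.15284575 -0.4097017  -0.7426712 ] [ 0.51020784 -0.17257174  0.11798904]
time_s: 9.57
tcp_pos: [0.514, -0.1719, 0.1179]
ee_rot: [[0.988, 0.153, -0.001], [0.153, -0.988, 0.0], [-0.001, -0.0, -1.0]]
wrist_force: [-1.9, -1.2, -0.5]
gripper_width: 0.156
[-0.29471593  0.5981339  -0.04007435] [-1.89440593 -1.18368953 -0.46066311] [ 0.51403169 -0.17192262  0.11786456]
```

```bash
python3 -m inch '[{"hand":1,"slide":[0.1,0.015,0],"yaw":0},{"hand":1,"slide":[0.1,0.015,0],"yaw":0},{"hand":1,"slide":[0.1,0.015,0],"yaw":0}]'; python3 -c "
from h import *;s=sense();print(s['moment'],s['wrist_force'],s['tcp_pos'])"
python3 -m inch '[{"hand":1,"slide":[-0.3,-0.045,0],"yaw":0},{"hand":1,"slide":[-0.6,-0.09,0],"yaw":0},{"hand":1,"slide":[-0.6,-0.09,0],"yaw":0},{"hand":1,"slide":[-0.6,-0.09,0],"yaw":0}]'; python3 -c "
from h import *;s=sense();print(s['moment'],s['wrist_force'],s['tcp_pos'])"
python3 -m inch '[{"hand":1,"slide":[-0.1,-0.015,0],"yaw":0},{"hand":1,"slide":[-0.1,-0.015,0],"yaw":0},{"hand":1,"slide":[-0.1,-0.015,0],"yaw":0}]'; python3 -c "
from h import *;s=sense();print(s['moment'],s['wrist_force'],s['tcp_pos'])"
```

```text
time_s: 9.95
tcp_pos: [0.5144, -0.1719, 0.1178]
ee_rot: [[0.988, 0.153, -0.002], [0.153, -0.988, 0.0], [-0.002, -0.0, -1.0]]
wrist_force: [-3.9, -0.9, 0.9]
gripper_width: 0.157
[-0.45696465  1.58756278  0.0286334 ] [-3.91756005 -0.87683666  0.88908738] [ 0.51436117 -0.17185878  0.11781636]
time_s: 10.45
tcp_pos: [0.5097, -0.1726, 0.1181]
ee_rot: [[0.988, 0.154, 0.001], [0.154, -0.988, -0.0], [0.001, 0.0, -1.0]]
wrist_force: [-0.0, 0.5, -2.9]
gripper_width: 0.158
[-0.07458675  0.12792741  0.03396515] [-0.00889948  0.52678188 -2.9079651 ] [ 0.5097161  -0.17261026  0.11811843]
time_s: 10.82
tcp_pos: [0.5092, -0.1727, 0.1182]
ee_rot: [[0.988, 0.154, 0.002], [0.154, -0.988, -0.0], [0.002, 0.0, -1.0]]
wrist_force: [3.0, 0.7, -3.6]
gripper_width: 0.162
[ 0.26934298 -0.80383851 -0.03931086] [ 2.95181127  0.66593077 -3.61352359] [ 0.50916159 -0.17272337  0.11822585]
```

```bash
S='python3 -c "
from h import *;s=sense();print(s[\"moment\"],s[\"wrist_force\"],s[\"tcp_pos\"])"'
python3 -m inch '[{"hand":1,"slide":[0.28,0.04,0],"yaw":0},{"hand":1,"slide":[0.25,0.24,0],"yaw":0},{"hand":1,"slide":[0.25,0.24,0],"yaw":0},{"hand":1,"slide":[0.25,0.24,0],"yaw":0}]'; eval "$S"
python3 -m inch '[{"hand":1,"slide":[-0.015,0.1,0],"yaw":0},{"hand":1,"slide":[-0.015,0.1,0],"yaw":0},{"hand":1,"slide":[-0.015,0.1,0],"yaw":0}]'; eval "$S"
python3 -m inch '[{"hand":1,"slide":[0.06,-0.4,0],"yaw":0},{"hand":1,"slide":[0.075,-0.5,0],"yaw":0},{"hand":1,"slide":[0.075,-0.5,0],"yaw":0},{"hand":1,"slide":[0.075,-0.5,0],"yaw":0}]'; eval "$S"
python3 -m inch '[{"hand":1,"slide":[0.015,-0.1,0],"yaw":0},{"hand":1,"slide":[0.015,-0.1,0],"yaw":0},{"hand":1,"slide":[0.015,-0.1,0],"yaw":0}]'; eval "$S"
```

```text
time_s: 11.32
tcp_pos: [0.5104, -0.1704, 0.118]
ee_rot: [[0.988, 0.153, -0.001], [0.153, -0.988, 0.0], [-0.001, -0.0, -1.0]]
wrist_force: [-0.5, 0.5, -2.6]
gripper_width: 0.157
[-0.09279599  0.21932028 -0.02276987] [-0.53944121  0.49459646 -2.59001809] [ 0.51040999 -0.17041432  0.11796968]
time_s: 11.7
tcp_pos: [0.5106, -0.1694, 0.118]
ee_rot: [[0.988, 0.154, -0.0], [0.154, -0.988, 0.0], [-0.0, -0.0, -1.0]]
wrist_force: [-0.0, 0.3, -2.0]
gripper_width: 0.159
[-0.08579547  0.16596594  0.02249777] [-0.01257306  0.31964614 -2.02572506] [ 0.51062591 -0.16939687  0.11800953]
time_s: 12.2
tcp_pos: [0.5113, -0.1738, 0.1181]
ee_rot: [[0.988, 0.153, -0.0], [0.153, -0.988, 0.001], [-0.0, -0.001, -1.0]]
wrist_force: [-0.7, 4.5, 0.0]
gripper_width: 0.161
[ 1.45821255  0.35282716 -0.0324466 ] [-0.67287739  4.46276386  0.03018773] [ 0.51129278 -0.17378728  0.11806494]
time_s: 12.58
tcp_pos: [0.5113, -0.174, 0.1181]
ee_rot: [[0.988, 0.153, -0.0], [0.153, -0.988, 0.002], [-0.0, -0.002, -1.0]]
wrist_force: [-0.5, 9.0, 0.5]
gripper_width: 0.159
[ 2.87598816  0.47683244 -0.00726687] [-0.51687341  8.9890274   0.45822838] [ 0.51131356 -0.17395824  0.11811479]
```

```bash
S='python3 -c "
from h import *;s=sense();print(s[\"moment\"],s[\"wrist_force\"],s[\"tcp_pos\"])"'
python3 -m inch '[{"hand":1,"slide":[0,0.45,0],"yaw":0},{"hand":1,"slide":[0,0.45,0],"yaw":0},{"hand":1,"slide":[0,0.45,-0.15],"yaw":0},{"hand":1,"slide":[0,0.45,-0.3],"yaw":0},{"hand":1,"slide":[0,0.45,-0.3],"yaw":0},{"hand":1,"slide":[0,0.45,-0.3],"yaw":0}]'; eval "$S"
```

```text
time_s: 13.32
tcp_pos: [0.5115, -0.171, 0.115]
ee_rot: [[0.988, 0.153, -0.0], [0.153, -0.988, -0.0], [-0.0, 0.0, -1.0]]
wrist_force: [-0.4, 0.4, -2.3]
gripper_width: 0.16
[-0.09491794  0.15592892 -0.0129643 ] [-0.43685375  0.36972536 -2.31710621] [ 0.51154209 -0.17103076  0.11499237]
```

It now slides in freely. Pressing down to the floor.

```bash
S='python3 -c "
from h import *;s=sense();print(s[\"moment\"],s[\"wrist_force\"],s[\"tcp_pos\"])"'
python3 -m inch '[{"hand":1,"slide":[0,0,-0.2],"yaw":0},{"hand":1,"slide":[0,0,-0.4],"yaw":0},{"hand":1,"slide":[0,0,-0.6],"yaw":0},{"hand":1,"slide":[0,0,-0.6],"yaw":0}]'; eval "$S"
python3 -m inch '[{"hand":1,"slide":[0,0,-0.2],"yaw":0},{"hand":1,"slide":[0,0,-0.3],"yaw":0},{"hand":1,"slide":[0,0,-0.3],"yaw":0}]'; eval "$S"
```

```text
time_s: 13.82
tcp_pos: [0.5114, -0.1709, 0.1088]
ee_rot: [[0.988, 0.154, -0.001], [0.154, -0.988, 0.0], [-0.001, -0.0, -1.0]]
wrist_force: [0.3, -0.8, -1.7]
gripper_width: 0.157
[-0.06447363  0.16048435  0.01347783] [ 0.26321302 -0.83664562 -1.718302  ] [ 0.51140256 -0.17090489  0.1087844 ]
time_s: 14.2
tcp_pos: [0.5118, -0.171, 0.107]
ee_rot: [[0.988, 0.154, 0.001], [0.154, -0.988, -0.0], [0.001, 0.0, -1.0]]
wrist_force: [-2.1, 1.3, 5.1]
gripper_width: 0.16
[0.2902054  0.75313175 0.00365865] [-2.11318881  1.31638982  5.12170991] [ 0.51176294 -0.17095685  0.1069895 ]
```

```bash
S='python3 -c "
from h import *;s=sense();print(s[\"moment\"],s[\"wrist_force\"],s[\"tcp_pos\"])"'
python3 -m inch '[{"hand":1,"slide":[0,0,-0.2],"yaw":0},{"hand":1,"slide":[0,0,-0.3],"yaw":0},{"hand":1,"slide":[0,0,-0.3],"yaw":0}]'; eval "$S"
python3 -m inch '[{"hand":1,"slide":[0,0,0.3],"yaw":0},{"hand":0,"slide":[0,0,0.3],"yaw":0},{"hand":0,"slide":[0,0,0.3],"yaw":0},{"hand":0,"slide":[0,0,0.3],"yaw":0},{"hand":0,"slide":[0,0,0.3],"yaw":0},{"hand":0,"slide":[0,0,0.3],"yaw":0},{"hand":0,"slide":[0,0,3],"yaw":0},{"hand":0,"slide":[0,0,6],"yaw":0},{"hand":0,"slide":[0,0,9],"yaw":0.1},{"hand":0,"slide":[0,0,9],"yaw":0.2}]'
```

```text
time_s: 14.58
tcp_pos: [0.5118, -0.1709, 0.1069]
ee_rot: [[0.988, 0.155, 0.001], [0.155, -0.988, -0.001], [0.001, 0.001, -1.0]]
wrist_force: [-7.4, 4.9, 23.7]
gripper_width: 0.159
[ 1.28542398  2.49860285 -0.04578811] [-7.43137233  4.89656915 23.71103958] [ 0.51178063 -0.1709498   0.10689572]
time_s: 15.82
tcp_pos: [0.5129, -0.1711, 0.1958]
ee_rot: [[0.937, 0.35, 0.006], [0.35, -0.937, -0.001], [0.005, 0.003, -1.0]]
wrist_force: [-0.7, 0.3, 0.1]
gripper_width: 0.992
```

```bash
python3 -m inch '[{"hand":0,"slide":[-0.9,5,0],"yaw":0.18},{"hand":0,"slide":[-1.8,10.8,0],"yaw":0.36},{"hand":0,"slide":[-1.8,10.8,0],"yaw":0.54},{"hand":0,"slide":[-1.8,10.8,0],"yaw":0.72},{"hand":0,"slide":[-1.8,10.8,0],"yaw":0.9},{"hand":0,"slide":[-1.8,10.8,0],"yaw":1.05},{"hand":0,"slide":[-1.8,10.8,0],"yaw":1.05},{"hand":0,"slide":[-1.8,10.8,0],"yaw":1.05}]'
python3 - <<'E'
from h import *
a=capture("scene");b=capture("top");s=sense();print(s['tcp_pos'],s['joints'])
cv2.imwrite("pics/s2.png",a);cv2.imwrite("pics/t2.png",b)
cv2.imwrite("pics/c3.png",np.hstack([up(b,315,185,380,245,6)[:390,:400],up(a,170,210,236,275,6)[:360]]))
E
```

```text
time_s: 16.82
tcp_pos: [0.4935, -0.0629, 0.1931]
ee_rot: [[0.168, 0.986, 0.0], [0.986, -0.168, 0.0], [0.0, 0.0, -1.0]]
wrist_force: [-1.0, 0.0, 0.1]
gripper_width: 1.004
[ 0.49352371 -0.06294086  0.19303039] [ 1.14661182e+01  1.55437433e+01 -2.51537857e+01 -2.70788945e-03
 -4.93034997e+01  1.58909948e+02]
```

View pics/c3.png

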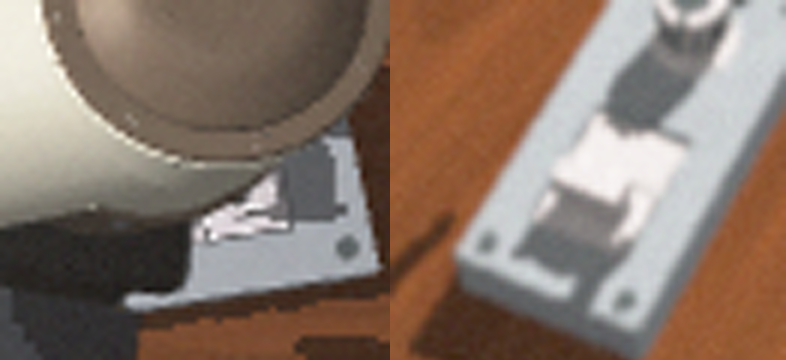

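The former sits upright and flush in the pocket, at about (202,245) in the scene view, and the jaw's light top stands beside it. Now gripping the knob.

```bash
S='python3 -c "
from h import *;s=sense();print(s[\"moment\"],s[\"wrist_force\"],s[\"tcp_pos\"],s[\"joints\"][5])"'
python3 -m inch '[{"hand":0,"slide":[0.2,-0.05,-3],"yaw":0},{"hand":0,"slide":[0.2,-0.05,-6],"yaw":0},{"hand":0,"slide":[0.2,-0.05,-8],"yaw":0},{"hand":0,"slide":[0.2,-0.05,-8],"yaw":0},{"hand":0,"slide":[0.2,-0.05,-8],"yaw":0}]';eval "$S"
python3 -m inch '[{"hand":1,"slide":[0,0,0],"yaw":0},{"hand":1,"slide":[0,0,0],"yaw":0},{"hand":1,"slide":[0,0,0],"yaw":0},{"hand":1,"slide":[0,0,0],"yaw":0},{"hand":1,"slide":[0,0,0],"yaw":0},{"hand":1,"slide":[0,0,0],"yaw":0},{"hand":1,"slide":[0,0,0],"yaw":0}]'; eval "$S"
```

```text
time_s: 17.55
tcp_pos: [0.4962, -0.0634, 0.1138]
ee_rot: [[0.166, 0.986, 0.001], [0.986, -0.166, 0.0], [0.0, 0.001, -1.0]]
wrist_force: [0.3, -0.5, -0.3]
gripper_width: 0.999
[-0.09772578  0.03560362  0.00616628] [ 0.32497465 -0.52039206 -0.25064213] [ 0.49615367 -0.06338324  0.11376705] 159.07110675532945
time_s: 18.42
tcp_pos: [0.4963, -0.0635, 0.1131]
ee_rot: [[0.166, 0.986, 0.002], [0.986, -0.166, -0.0], [0.0, 0.002, -1.0]]
wrist_force: [3.1, -2.6, -2.2]
gripper_width: 0.404
[-0.5702489 -0.6539615 -0.0007827] [ 3.05216035 -2.56189772 -2.22298631] [ 0.49631165 -0.06346583  0.11314936] 159.09085203189017
```

```bash
S='python3 -c "
from h import *;s=sense();print(s[\"moment\"],s[\"wrist_force\"],s[\"tcp_pos\"],s[\"joints\"][5])"'
python3 -m inch '[{"hand":1,"slide":[0.05,-0.04,0],"yaw":-0.12},{"hand":1,"slide":[0.05,-0.04,0],"yaw":-0.27},{"hand":1,"slide":[0.05,-0.04,0],"yaw":-0.42},{"hand":1,"slide":[0.05,-0.04,0],"yaw":-0.57},{"hand":1,"slide":[0.05,-0.04,0],"yaw":-0.72},{"hand":1,"slide":[0.05,-0.04,0],"yaw":-0.87},{"hand":1,"slide":[0.05,-0.04,0],"yaw":-1.02},{"hand":1,"slide":[0.05,-0.04,0],"yaw":-1.17},{"hand":1,"slide":[0.05,-0.04,0],"yaw":-1.32},{"hand":1,"slide":[0.05,-0.04,0],"yaw":-1.47}]'; eval "$S"
python3 -m inch '[{"hand":1,"slide":[0,0,0],"yaw":-0.1},{"hand":1,"slide":[0,0,0],"yaw":-0.2},{"hand":1,"slide":[0,0,0],"yaw":-0.3},{"hand":1,"slide":[0,0,0],"yaw":-0.4}]'; eval "$S"
```

```text
time_s: 19.68
tcp_pos: [0.4961, -0.0632, 0.1131]
ee_rot: [[0.998, -0.07, 0.0], [-0.07, -0.998, 0.001], [0.0, -0.001, -1.0]]
wrist_force: [-0.9, 3.3, 1.6]
gripper_width: 0.408
[0.95458094 0.22861082 0.08061631] [-0.88627809  3.33575889  1.63134868] [ 0.49605649 -0.06318168  0.11313133] 74.66205601570128
time_s: 20.18
tcp_pos: [0.4961, -0.063, 0.1131]
ee_rot: [[0.892, -0.452, 0.0], [-0.452, -0.892, 0.001], [-0.0, -0.001, -1.0]]
wrist_force: [1.0, 4.1, 1.3]
gripper_width: 0.404
[1.14586139 0.16924048 0.04105556] [1.04568684 4.13713792 1.27104867] [ 0.49610536 -0.06302412  0.11313918] 51.83663254816773
```

```bash
S='python3 -c "
from h import *;s=sense();R=s[\"ee_rot\"];print(s[\"moment\"][2],np.degrees(np.arctan2(R[1,0],R[0,0])),s[\"wrist_force\"],s[\"joints\"][5])"'
python3 -m inch '[{"hand":1,"slide":[0,0.05,0],"yaw":-0.08},{"hand":1,"slide":[0,0.05,0],"yaw":-0.16}]'; eval "$S"
for i in 1; do python3 -m inch '[{"hand":1,"slide":[0,0,0],"yaw":-0.08},{"hand":1,"slide":[0,0,0],"yaw":-0.16}]'; eval "$S"; done
python3 -m inch '[{"hand":1,"slide":[0,0,0],"yaw":-0.08},{"hand":1,"slide":[0,0,0],"yaw":-0.16}]'; eval "$S"
```

```text
time_s: 20.42
tcp_pos: [0.4961, -0.0629, 0.1131]
ee_rot: [[0.809, -0.588, 0.0], [-0.588, -0.809, 0.0], [-0.0, -0.001, -1.0]]
wrist_force: [0.3, 1.9, 0.3]
gripper_width: 0.404
0.03716736703841092 -35.98391386738405 [0.29464798 1.9314182  0.25516897] 42.647100101665785
time_s: 20.68
tcp_pos: [0.4962, -0.0628, 0.1132]
ee_rot: [[0.705, -0.709, 0.0], [-0.709, -0.705, 0.001], [-0.0, -0.001, -1.0]]
wrist_force: [0.7, 0.8, 0.8]
gripper_width: 0.406
0.02151978800074439 -45.15673175720312 [0.70264083 0.77315076 0.83178304] 33.480594207454445
time_s: 20.92
tcp_pos: [0.4962, -0.0628, 0.1131]
ee_rot: [[0.583, -0.812, 0.001], [-0.812, -0.583, 0.001], [-0.0, -0.001, -1.0]]
wrist_force: [0.3, 2.1, 0.6]
gripper_width: 0.403
0.06349865203073393 -54.32345532178963 [0.29345055 2.13716746 0.62073235] 24.31156697311814
```

```bash
S='python3 -c "
from h import *;s=sense();R=s[\"ee_rot\"];print(s[\"moment\"][2],np.degrees(np.arctan2(R[1,0],R[0,0])),s[\"wrist_force\"],s[\"joints\"][5])"'
python3 -m inch '[{"hand":1,"slide":[0,0,0],"yaw":-0.08},{"hand":1,"slide":[0,0,0],"yaw":-0.16}]'; eval "$S"
python3 -m inch '[{"hand":1,"slide":[0,0,0],"yaw":-0.05},{"hand":1,"slide":[0,0,0],"yaw":-0.1}]'; eval "$S"
python3 -m inch '[{"hand":1,"slide":[0,0,0],"yaw":-0.05},{"hand":1,"slide":[0,0,0],"yaw":-0.1}]'; eval "$S"
```

```text
time_s: 21.18
tcp_pos: [0.4962, -0.0628, 0.1131]
ee_rot: [[0.446, -0.895, 0.001], [-0.895, -0.446, 0.001], [-0.0, -0.001, -1.0]]
wrist_force: [0.6, 1.4, 0.5]
gripper_width: 0.402
0.06272485994243929 -63.49037614666162 [0.63774135 1.43205106 0.54453071] 15.145441472446285
time_s: 21.42
tcp_pos: [0.4963, -0.0628, 0.1131]
ee_rot: [[0.356, -0.935, 0.001], [-0.935, -0.356, 0.001], [-0.0, -0.001, -1.0]]
wrist_force: [0.8, 1.7, 0.1]
gripper_width: 0.407
0.10765372226524202 -69.16402043468804 [0.77963159 1.71979859 0.09167596] 9.470313756676
time_s: 21.68
tcp_pos: [0.4964, -0.063, 0.1132]
ee_rot: [[0.264, -0.964, 0.001], [-0.964, -0.264, -0.0], [0.001, -0.001, -1.0]]
wrist_force: [0.4, 2.0, 0.9]
gripper_width: 0.404
0.71019238549018 -74.68698479859157 [0.36225248 1.95438061 0.86852792] 3.872917274638956
```

Torque rose from 0.06 to 0.71 N m, so the screw is seated. I'll unwind in small steps to find where the torque crosses zero, and count the quarter turn from there.

```bash
S='python3 -c "
from h import *;s=sense();R=s[\"ee_rot\"];print(s[\"moment\"][2],np.degrees(np.arctan2(R[1,0],R[0,0])),s[\"wrist_force\"],s[\"joints\"][5])"'
python3 -m inch '[{"hand":1,"slide":[0,0,0],"yaw":0},{"hand":1,"slide":[0,0,0],"yaw":0}]' >/dev/null; eval "$S"
python3 -m inch '[{"hand":1,"slide":[0,0,0],"yaw":0.02},{"hand":1,"slide":[0,0,0],"yaw":0.02}]' >/dev/null; eval "$S"
python3 -m inch '[{"hand":1,"slide":[0,0,0],"yaw":0.02},{"hand":1,"slide":[0,0,0],"yaw":0.02}]'>/dev/null; eval "$S"
python3 -m inch '[{"hand":1,"slide":[0,0,0],"yaw":0.02},{"hand":1,"slide":[0,0,0],"yaw":0.02}]'>/dev/null; eval "$S"
python3 -m inch '[{"hand":1,"slide":[0,0,0],"yaw":0.02},{"hand":1,"slide":[0,0,0],"yaw":0.02}]'>/dev/null; eval "$S"
```

```text
0.5584186857385214 -74.71120186705696 [1.51071697 3.04957401 0.93095759] 3.900575498254479
0.08325540417465634 -73.7126309551981 [1.211406   4.07084245 0.80368249] 4.951353941436874
0.01598386967655145 -72.51250681449905 [2.45151477 4.66018932 0.90345807] 6.124715207911768
-0.02685485057367043 -71.36666553879371 [0.94730666 4.79987837 1.66370769] 7.269614410924654
-0.00670472611926308 -70.2240748499457 [0.21250932 4.71169208 1.03239703] 8.413999050464383
```

```bash
S='python3 -c "
from h import *;s=sense();R=s[\"ee_rot\"];print(s[\"moment\"][2],np.degrees(np.arctan2(R[1,0],R[0,0])),s[\"wrist_force\"],s[\"joints\"][5],s[\"tcp_pos\"])"'
python3 -m inch '[{"hand":1,"slide":[0,0.04,0],"yaw":0.1},{"hand":1,"slide":[0,0.04,0],"yaw":0.22},{"hand":1,"slide":[0,0.04,0],"yaw":0.34},{"hand":1,"slide":[0,0.04,0],"yaw":0.46},{"hand":1,"slide":[0,0.04,0],"yaw":0.58},{"hand":1,"slide":[0,0.04,0],"yaw":0.7},{"hand":1,"slide":[0,0.04,0],"yaw":0.82},{"hand":1,"slide":[0,0.04,0],"yaw":0.94},{"hand":1,"slide":[0,0.04,0],"yaw":1.06},{"hand":1,"slide":[0,0.04,0],"yaw":1.06}]'; eval "$S"
python3 -m inch '[{"hand":1,"slide":[0,0,0],"yaw":0.1},{"hand":1,"slide":[0,0,0],"yaw":0.2},{"hand":1,"slide":[0,0,0],"yaw":0.3},{"hand":1,"slide":[0,0,0],"yaw":0.38},{"hand":1,"slide":[0,0,0],"yaw":0.44},{"hand":1,"slide":[0,0,0],"yaw":0.44},{"hand":1,"slide":[0,0,0],"yaw":0.44}]'; eval "$S"
```

```text
time_s: 24.18
tcp_pos: [0.4963, -0.0631, 0.1132]
ee_rot: [[0.986, -0.166, 0.001], [-0.166, -0.986, -0.0], [0.001, 0.0, -1.0]]
wrist_force: [2.2, 1.7, 1.2]
gripper_width: 0.409
0.06620832803954624 -9.562305645101642 [2.1787192  1.68302189 1.17389808] 69.02127900024286 [ 0.49627489 -0.06308219  0.11319009]
time_s: 25.05
tcp_pos: [0.4963, -0.0631, 0.1132]
ee_rot: [[0.963, 0.269, 0.001], [0.269, -0.963, -0.0], [0.0, 0.0, -1.0]]
wrist_force: [2.2, -0.3, 1.4]
gripper_width: 0.406
-0.06379321674400427 15.622931630851769 [ 2.16094039 -0.33211077  1.36859257] 94.20403936819378 [ 0.49631006 -0.06310973  0.11320299]
```

```bash
S='python3 -c "
from h import *;s=sense();R=s[\"ee_rot\"];print(s[\"moment\"][2],np.degrees(np.arctan2(R[1,0],R[0,0])),s[\"wrist_force\"],s[\"joint_velocities\"],s[\"tcp_pos\"])"'
python3 -m inch '[{"hand":1,"slide":[0,0,0],"yaw":0.012},{"hand":1,"slide":[0,0,0],"yaw":0.012},{"hand":1,"slide":[0,0,0],"yaw":0.012},{"hand":1,"slide":[0,0,0],"yaw":0.012}]'; eval "$S"
python3 - <<'E'
from h import *
a=capture("scene");b=capture("top");cv2.imwrite("pics/s3.png",a)
cv2.imwrite("pics/c4.png",np.hstack([up(a,170,195,250,275,5),up(b,140,180,220,260,5)]))
E
```

```text
time_s: 25.55
tcp_pos: [0.4963, -0.0631, 0.1132]
ee_rot: [[0.959, 0.282, 0.001], [0.282, -0.959, -0.0], [0.0, 0.0, -1.0]]
wrist_force: [3.5, -1.6, 1.9]
gripper_width: 0.403
0.01569519913251651 16.39356595037347 [ 3.46503029 -1.60160202  1.88183368] [-0.06547027  0.02666658  0.02895442  0.03975176 -0.08570758  0.03540311] [ 0.49628976 -0.063102    0.11318565]
```

View pics/c4.png

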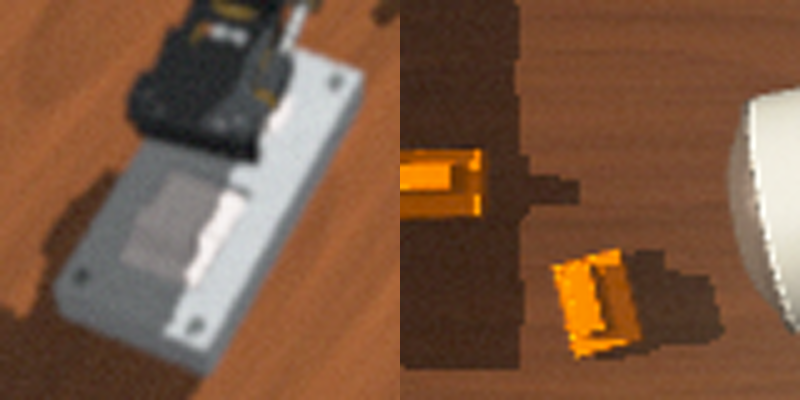

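Run:
```python
from h import *
a=cv2.imread("pics/s3.png");b=cv2.imread("pics/s2.png")
f=lambda i:cv2.convertScaleAbs(up(i,180,220,230,270,8),alpha=2.2,beta=-120)
cv2.imwrite("pics/c5.png",np.hstack([f(a),up(b,180,220,230,270,8)]))
```

```text
(no output)
```

View pics/c5.png

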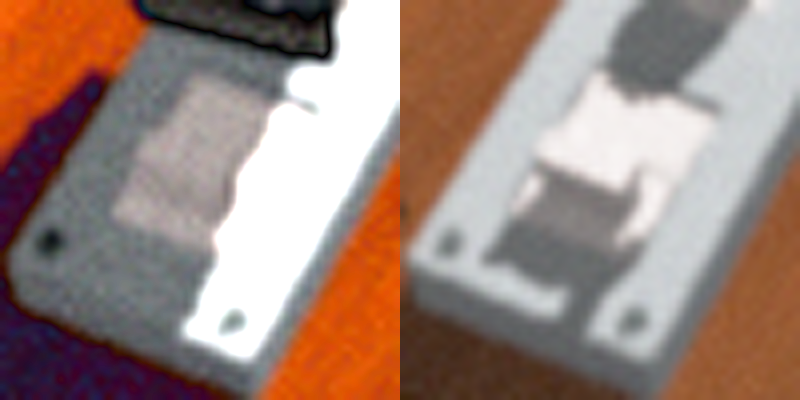

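The former is still seated: its rib edge shows in the gripper's shadow near (198,243), and it sits level with the fixture top. The arm is still and the screw is gripped, so I'm handing in.

```bash
python3 -c "
from station import *;finish_job();print(sense()['time_s'])"
```

```text
the job is handed in; nothing more can be done
the job is handed in; nothing more can be done
```

The straight-ribbed steel former is pressed into the grey fixture's pocket, and the thumbscrew was seated, then backed off a quarter turn. I handed the job in at about 25.7 s with the screw still gripped and the arm still.

**Loading:** The first attempt to insert it touched the pocket edge at about 23 N. I lifted it slightly, felt for the pocket walls, re-centred it and it slid in freely. It reached the floor at exactly the expected height (TCP 0.107 m) and I pressed it with about 24 N.

**Screw:** I turned it clockwise about 154°, and the torque rose from about 0.06 to 0.71 N m at the stop. The torque fell away at a yaw of about -73.6°, and I backed off from there to 16.4°, which is 90.0°.

**Last checks:**
- **Arm and grip:** near-zero joint speeds, wrist force about 4 N and the grip width matching the knob.
- **Former:** the last picture shows it level in the pocket, but partly in the gripper's shadow.
- **Back-off angle:** I estimate it is good to about 1–2°. The fingers may have slipped a little at the stop, before I counted the back-off, and I could not see the screw's mark to confirm the angle.
- **Other objects:** I did not check the horned former, the jar and the hammer in a last picture, but the moves were planned to stay clear of them.

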